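Hook the blue drain insert out of its feeder well

TASK

The blue drain insert at the bottom of its teak seed well needs washing: take the hook tool from its stand, hook the insert's wire loop and draw it up out of the well without touching the insert with the fingers. Stand it upright in the middle of the cork mat, unhook it, and hang the hook back in its stand. Leave the yellow insert, cup, bowl and scoop where they are.

Things in the scene. Friction and masses are not known exactly. Their poses are not given: they have to be found in the camera images.
- blue_insert: The insert to draw out: blue disc 72 mm across, 22 mm thick, 0.12 kg, origin under its centre, z up. On top a fixed upright loop of 4 mm steel wire in its y-z plane, 44 mm wide; the insert's x runs through the loop, alike from both sides. The loop's inner top is 58 mm above the origin in the middle, 53 mm at 14 mm to either side. It lies flat, centred within 2 mm in the bore of well_a.
- well_a: The blue insert's well: fixed plain round teak cup, 112 mm across, 110 mm tall; its bore is 90 mm across, with the floor 8 mm above the shelf, so the loop ends 40 mm below the rim. Origin: centre of its underside. A second identical well with the yellow insert stands beside it; which is left or right varies.
- hook: Hook tool, 0.16 kg, z up, held upright by the stand at the start with its x within 0.5 rad of world x. Origin: centre of the underside of its black collar (80 mm disc, 6 mm thick). The orange handle above the collar is 30 mm along x, 20 mm along y (grip it across this), 6 to 66 mm above the origin. The steel hook is below: see hook_seat.
- hook_seat (a point): Point on the hook, 92 mm straight below its origin, axes as the hook's: middle of the upper side of the foot, where a loop's wire hangs, right under the handle. The rod, 6 mm thick, comes straight down at x = -10 mm, runs as the foot along x to +10 mm and turns up there as a tip. Underside of the foot 6 mm below this point, top of the tip 10 mm above it.
- stand: Fixed steel stand: 90 mm square top plate, 8 mm thick, on four legs on a base plate; upper side 115 mm above the shelf. In its middle a 52 mm square hole through which the hook hangs, its collar flat on the plate. Origin: on the shelf under the hole's centre.
- mat: Fixed round cork drying mat, 140 mm across, 5 mm thick, lying on the shelf. Origin: centre of its underside.
- yellow_insert: Bystander: the same kind of insert with a yellow disc, in the second teak well. It stays where it is.
- cup: Bystander: red plastic cup, 70 mm across the rim, 85 mm tall, standing loose. Origin: centre of its underside.
- bowl: Bystander: white ceramic bowl, 110 mm across the rim, 50 mm tall, standing loose. Origin: centre of its underside.
- scoop: Bystander: clear acrylic scoop lying loose, 168 mm long, 60 mm wide, 38 mm high. Origin: on its underside, about the middle of its length.
Things that resemble listed ones, but are neither listed nor needed, are in the scene too. There is more than one size of the blue_insert; the one meant has the size given above.

How it is judged (in metres and radians):
On the way:
1. the blue insert hangs on the hook, wholly above the rim of its well (height (world z) of blue_insert above 0.11 m and contact force between hook and blue_insert above 0.2 N), for 0.2 s.
At the end, for the whole second after the job is handed in: The blue insert stands at rest, upright within 10 degrees, on the cork mat, its centre within 35 mm of the mat's centre; the hook hangs at rest in its stand, its collar flat on the stand's top (within 7 mm in height, 30 mm sideways and 10 degrees) (horizontal distance between blue_insert and mat below 0.035 m and height (world z) of blue_insert below 0.01 m and angle between each of blue_insert, hook's own z axis and vertical below 0.17 rad and linear speed of each of blue_insert, hook below 0.02 m/s and horizontal distance between hook and stand below 0.03 m and height (world z) of hook between 0.108 and 0.122 m); the robot touches nothing.
It fails at once if the fingers touch the blue insert (contact force between the fingers and blue_insert above 0.5 N).
It fails at once if the yellow insert is moved more than 20 mm (distance of yellow_insert from where it was at the start of the episode above 0.02 m).
It fails at once if the cup is moved more than 30 mm (distance of cup from where it was at the start of the episode above 0.03 m).
It fails at once if the bowl is moved more than 30 mm (distance of bowl from where it was at the start of the episode above 0.03 m).
It fails at once if the scoop is moved more than 30 mm (distance of scoop from where it was at the start of the episode above 0.03 m).
It also fails if it takes over 64 s, if anything falls off the work surface, if the arm or the gripper's body presses on something with over 40 N, if the wrist force passes 120 N, or if a joint passes its speed limit or range.

ROBOT

A 6-joint arm with a two-finger parallel gripper is mounted at the origin on the work surface. World frame = base frame: x ahead of the robot, y to its left, z up, the work surface at z = 0. Lengths are in mm, angles in rad, forces in N, time in s.
With the tool pointing down it reaches from about 300 to 775 mm from the base axis. Payload 14.6 kg.
Tool frame: the origin (TCP) lies midway between the tips of the shut fingers; the grasp point (between the pads) lies 19 mm behind it; z points along the fingers, y is the line along which they close (so a half turn about z gives the same grasp; the last joint's range is limited). The gripper opens to 94 mm and grips with 3 to 60 N. Pads are 16 mm wide; open, the fingers measure 119 mm over their backs; the gripper's body (75 mm by 177 mm) begins 78 mm behind the grasp point.
Start: joints at [1.231, 0.3, 1.521, -0, 1.321, -0.067], TCP at [148.184, 529.652, 205.446] pointing down, gripper open.
Joint ranges: [-3.03, 3.03], [-0.79, 2.21], [0.23, 2.52], [-1.04, 4.18], [0, 3.07], [-2.55, 2.55]. Speed limits (rad/s): [2.22, 2.22, 2.57, 3.14, 3.14, 3.14].

INTERFACE

Orientations are given as [roll, pitch, yaw] about the fixed x, y, z axes, in that order (R = Rz(yaw) Ry(pitch) Rx(roll)).
In Python, from cell import * gives the robot as it stands. The module is installed in compiled form; this text tells all that it offers.
- The arm moves only by the tool servo_tool, never from a script. Its argument "motion" is a list of rows, each an object of numbers: "wx", "wy", "wz": the turn, a rotation vector about the tool's x, y, z in units of 2 rad (1.0 is 2 rad); "dx", "dy", "dz": the shift along the tool's x, y, z in units of 10 cm (1.0 is 10 cm); "fingers": the closure, from -1 (fully open) to 1 (shut). In form: [{"wx": .., "wy": .., "wz": .., "dx": .., "dy": .., "dz": .., "fingers": ..}, ...]. A call has 1 to 10 rows; each row is the pose to reach, as a shift and turn from the pose commanded when the call began, along the tool's axes at that moment; what a row does not reach only later rows make up. A row lasts 1/10 s, in which the tool goes at most 50 mm and 8.59 degrees, less where a joint would pass 70% of its speed; a pose out of reach is approached as far as the arm can. A call with a number of a shift or a turn outside -1 to 1 is refused whole. A call with a gripper value outside its range is refused whole. The fingers move at their own pace and stop on an object; "newtons" is the grip in N (left out, the last holds). Time passes only in rows, so rows that repeat a pose let the fingers close. It gives the time, the measured TCP pose, the force, the opening and the grip force at its end, in the units of the state.
- read_state(): the state, without advancing time (a new reading comes with each control period).
- camera(name): name is "scene" or "top"; returns a dict with "image" (480x640x3 uint8, red, green, blue), "fx", "fy", "cx", "cy" (pixels), "R" (3x3) and "t" (3): a world point X has camera coordinates R X + t. Camera axes: x right, y down, z forward; pixel columns grow to the right and rows downward; lengths in mm; the calibration is good to about 2 mm. A picture is of the moment at which its call begins. There is no depth.
- sign_off(): hands the job in; it is judged then, once.
Trained networks look in a picture, given as the dict that the camera call returned (one of the last four; its "shot" number tells which), for a name from the list of things; names that differ only in an ending like _2 or _b are one class to them, and where a whole thing is asked for, a point or a joint stands for the part that bears it (a point fixed in the world has none). Each returns a list of dicts, best first, with "conf" (0 to 1); they miss things now and then, are a little off and sometimes report something else, mostly with a low value. They report only what shows in the picture. A call takes as long as a camera call. They do not tell look-alikes from the thing itself.
- spot_in(query, picture): "location" ([column, row] in pixels, amid what is visible of it).
- trace(query, picture): "pixels" (480x640 bool, what is visible of it) and "location" ([column, row] in pixels, amid what is visible of it).
The state is a dict: "clock": time; "joints": joint angles; "qd": joint speeds; "effort": joint torques, N m; "eef_pos": TCP position; "eef_rot": TCP orientation; "wrist_force": force on the tool from outside, world axes, zero at the start; "moment": the same for the moment, N m; "finger_gap": finger opening in mm; "finger_force": force on a finger pad.
Only numpy, scipy, OpenCV 4.12 (cv2) and the standard library are available. Lean on these libraries where they do the work, as an engineer would, in place of code of your own. Each camera call takes 0.05 s, during which the arm holds its last target. There are 200 camera calls.

## Working session

There is one attempt and no reset: what is moved stays moved. The work goes in short steps, Python scripts to look and compute and a tool call to move; the robot and the scene stay as the last step left them, time stands still between calls to the robot, and variables do not carry over. Pictures are saved under pics/ and viewed, at most 13 in all, crops included, and the job is handed in when it is done.

Besides the shell and the picture viewer there is one more tool, called after ">>>" as name(argument=value, ...), one argument or row to a line, values as JSON. servo_tool: Moves the arm, as the interface text tells. Its arguments: {"type":"object","properties":{"motion":{"type":"array","items":{"type":"object","properties":{"wx":{"type":"number"},"wy":{"type":"number"},"wz":{"type":"number"},"dx":{"type":"number"},"dy":{"type":"number"},"dz":{"type":"number"},"fingers":{"type":"number"}}}},"newtons":{"type":"number"}},"required":["motion"]}

```bash
mkdir -p pics
python3 - <<'E'
from cell import *
import cv2
print(read_state())
for n in ["scene","top"]:
    c=camera(n); im=c["image"]
    cv2.imwrite(f"pics/{n}0.png",cv2.cvtColor(im,cv2.COLOR_RGB2BGR))
    print(n,c["fx"],c["fy"],c["cx"],c["cy"],c["R"],c["t"])
    for q in ["blue_insert","well_a","hook","hook_seat","stand","mat","yellow_insert","cup","bowl","scoop"]:
        print(q,[(round(float(d["conf"]),2),[round(float(v)) for v in d["location"]]) for d in spot_in(q,c)])
E
```

```text
{'clock': 0.0, 'joints': array([ 1.23137254e+00,  3.00455337e-01,  1.52159571e+00,  8.74681967e-06,
        1.32067104e+00, -6.65983138e-02]), 'qd': array([ 0.00084384,  0.00112944, -0.00014743, -0.00265926, -0.00114833,
        0.0004247 ]), 'effort': array([-1.18031963e-03, -5.31807232e+01, -3.52739275e+01,  7.07697007e-02,
        2.44154624e-02, -1.25396450e-04]), 'eef_pos': array([148.1120095 , 529.41070555, 204.88878   ]), 'eef_rot': array([-3.14046629e+00, -8.36161683e-05,  2.86876496e+00]), 'wrist_force': array([-0.25385551,  0.78498337, -0.90249752]), 'moment': array([-0.02161034,  0.01250592, -0.0502444 ]), 'finger_force': 0.0, 'finger_gap': 93.89181309742223}
scene 581.3911789702739 581.3911789702739 309.93247431472327 239.45694005962036 [[-0.67233561  0.7401041  -0.01451728]
 [ 0.47141009  0.41295966 -0.77925403]
 [-0.57073405 -0.53076383 -0.62654003]] [ 398.61946071 -180.51475861 1357.67198282]
blue_insert [(0.75, [197, 275]), (0.69, [331, 196])]
well_a [(0.81, [291, 227])]
hook [(0.72, [252, 141])]
hook_seat [(0.65, [461, 335]), (0.58, [253, 144])]
stand [(0.69, [258, 182])]
mat [(0.57, [462, 335])]
yellow_insert []
cup [(0.98, [153, 223])]
bowl [(0.63, [236, 314])]
scoop [(0.78, [398, 425])]
top 554.9841435121419 554.9841435121419 317.68188638522105 234.99005560336883 [[ 0.02172084 -0.99974116  0.00676884]
 [-0.99348545 -0.02234152 -0.11174754]
 [ 0.11186984 -0.0042975  -0.99371358]] [ -22.30462555  581.20208331 1123.724232  ]
blue_insert [(0.89, [365, 263]), (0.88, [400, 183]), (0.8, [390, 350]), (0.19, [381, 255])]
well_a [(0.6, [377, 258]), (0.52, [471, 312])]
hook [(0.69, [472, 314]), (0.57, [198, 277])]
hook_seat [(0.7, [471, 311])]
stand [(0.77, [445, 309])]
mat [(0.7, [198, 271])]
yellow_insert [(0.71, [365, 260])]
cup [(0.85, [469, 191]), (0.71, [284, 274])]
bowl [(0.7, [329, 162]), (0.54, [471, 311]), (0.18, [365, 261])]
scoop [(0.88, [186, 175])]
```

View pics/scene0.png

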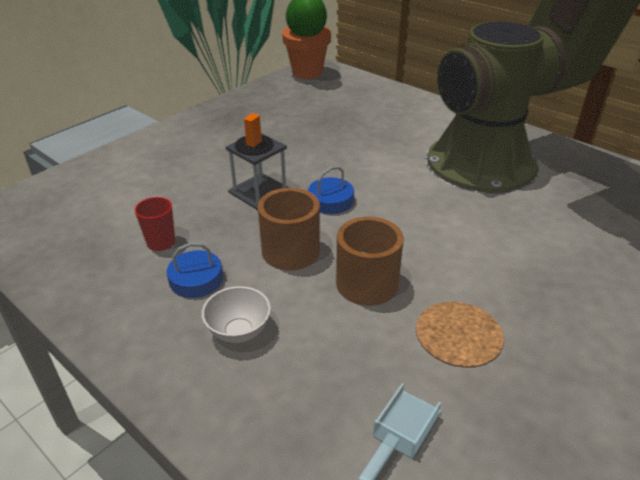

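View pics/top0.png

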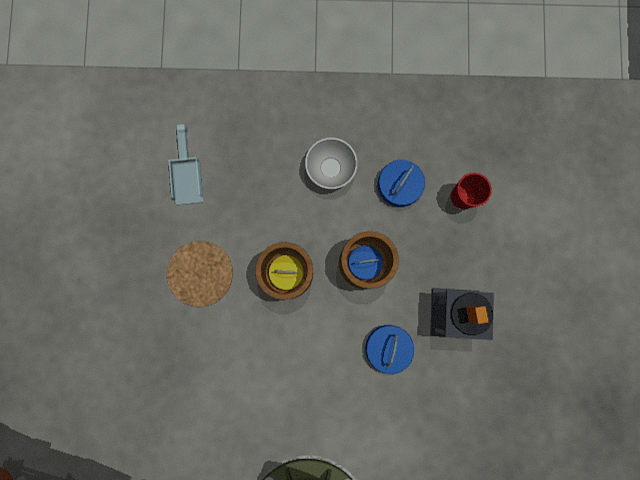

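The blue insert sits in the well at top (369,260), the hook stand is at (468,312), and the mat is at (199,273). The blue discs at (400,183) and (390,349) are loose decoys. Next I'll make metric ortho-views of each part at its known height.

```bash
cat > h.py <<'E'
from cell import *
import cv2, numpy as np
def K(c): return np.array([[c["fx"],0,c["cx"]],[0,c["fy"],c["cy"]],[0,0,1.]])
def unproj(c,uv,z):
    R,t=np.array(c["R"]),np.array(c["t"]); o=-R.T@t
    d=R.T@np.linalg.inv(K(c))@np.array([uv[0],uv[1],1.]); return o+d*(z-o[2])/d[2]
def proj(c,X):
    p=K(c)@(np.array(c["R"])@np.array(X,float)+np.array(c["t"])); return p[:2]/p[2]
def ortho(c,x0,y0,z,half=60,s=0.4):
    # image: rows down = -x, cols right = -y ; metric patch at height z
    n=int(2*half/s); src=np.float32([[0,0],[n,0],[n,n],[0,n]])
    W=[(x0+half,y0+half),(x0+half,y0-half),(x0-half,y0-half),(x0-half,y0+half)]
    dst=np.float32([proj(c,(a,b,z)) for a,b in W])
    H=cv2.getPerspectiveTransform(dst,src)
    return cv2.warpPerspective(c["image"],H,(n,n),flags=cv2.INTER_CUBIC)[:,:,::-1].copy()
E
python3 - <<'E'
from h import *
T=camera("top"); S=camera("scene")
for nm,uv,us,z in [("rim",(369,260),None,110),("blue disc",(365,263),None,30),("stand",(463,314),None,115),("collar",(471,314),None,121),("mat",(199,273),(460,333),5),("yellowrim",(285,271),None,110),("cup",(473,191),None,85),("bowl",(331,163),None,50)]:
    print(nm,unproj(T,uv,z).round(1), unproj(S,us,z).round(1) if us else "")
def hsvmask(c,lo,hi,box):
    h=cv2.cvtColor(c["image"],cv2.COLOR_RGB2HSV); m=cv2.inRange(h,lo,hi)
    b=np.zeros_like(m); b[box[1]:box[3],box[0]:box[2]]=1; return m*b
# handle top face
o=ortho(T,*unproj(T,(478,315),181)[:2],181,40,0.2)
p=unproj(T,(369,260),110)
q=unproj(T,(471,314),121)
m=unproj(T,(199,273),5)
tiles=[ortho(T,*p[:2],110,80,0.4),ortho(T,*unproj(T,(365,263),30)[:2],30,50,0.25)]
print("tile centres",p[:2],unproj(T,(365,263),30)[:2],unproj(T,(478,315),181)[:2],q[:2])
cv2.imwrite("pics/t1.png",np.hstack([cv2.resize(x,(400,400)) for x in tiles]))
tiles=[o,ortho(T,*q[:2],115,60,0.3)]
cv2.imwrite("pics/t2.png",np.hstack([cv2.resize(x,(400,400)) for x in tiles]))
print("mat blobs")
for nm,c,q_,z in [("mat",T,"mat",5),("mat",S,"mat",5)]:
    for d in trace(q_,c):
        mm=d["pixels"].astype(np.uint8); cs,_=cv2.findContours(mm,0,1); cc=max(cs,key=cv2.contourArea)
        w=np.float32([unproj(c,pt[0],z)[:2] for pt in cc]); ce,r=cv2.minEnclosingCircle(w); print(nm,d["conf"],ce,r)
E
```

```text
rim [ 526.4 -109.4  110. ] 
blue disc [ 525.5 -109.    30. ] 
stand [ 426.9 -289.5  115. ] 
collar [ 427.4 -303.1  121. ] 
mat [498.2 239.6   5. ] [499.3 243.1   5. ]
yellowrim [501.6  52.4 110. ] 
cup [ 671.7 -319.5   85. ] 
bowl [731.1 -33.8  50. ] 
tile centres [ 526.39541477 -109.44404168] [ 525.50884466 -109.03490767] [ 427.283703   -298.70783455] [ 427.38335233 -303.06839036]
mat blobs
mat 0.87 (499.6814880371094, 238.69650268554688) 71.38954162597656
mat 0.74 (500.335693359375, 239.36178588867188) 71.10700225830078
mat 0.28 (718.7532958984375, 273.3147277832031) 85.57369232177734
```

View pics/t1.png

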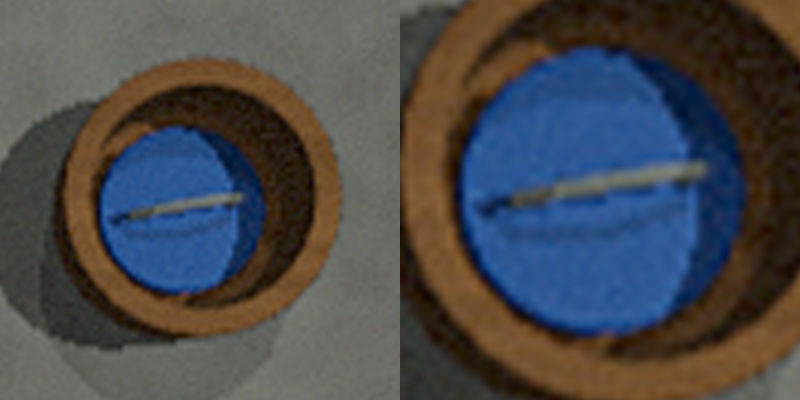

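View pics/t2.png

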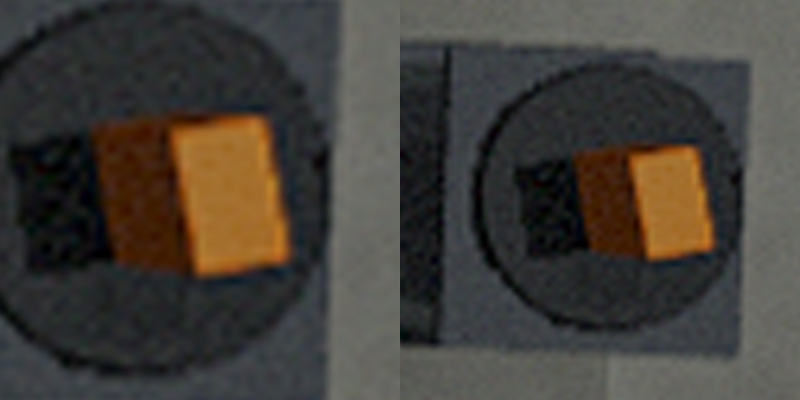

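Fits from these views:
- **Well A / blue insert:** about (528,-110), loop yaw about 0.16. The disc is 72 mm, so it's the right one.
- **Hook:** (428.4,-305), yaw about 0.147.
- **Stand:** about (427,-302.5).
- **Mat:** about (500,239).

Now I'll turn the tool to yaw 0.147 while crossing over to the stand.

>>> servo_tool(
  motion=[
    {"dx": -0.1,"dy": -0.1,"dz": -0.2,"wz": 0.07,"fingers": -1},
    {"dx": -0.2,"dy": -0.2,"dz": -0.2,"wz": 0.14,"fingers": -1},
    {"dx": -0.3,"dy": -0.3,"dz": -0.2,"wz": 0.21,"fingers": -1},
    {"dx": -0.4,"dy": -0.4,"dz": -0.2,"wz": 0.28,"fingers": -1},
    {"dx": -0.5,"dy": -0.5,"dz": -0.2,"wz": 0.35,"fingers": -1},
    {"dx": -0.6,"dy": -0.6,"dz": -0.2,"wz": 0.42,"fingers": -1},
    {"dx": -0.7,"dy": -0.7,"dz": -0.2,"wz": 0.49,"fingers": -1},
    {"dx": -0.8,"dy": -0.8,"dz": -0.2,"wz": 0.56,"fingers": -1},
    {"dx": -0.9,"dy": -0.9,"dz": -0.2,"wz": 0.63,"fingers": -1},
    {"dx": -1,"dy": -1,"dz": -0.2,"wz": 0.7,"fingers": -1},
  ],
)

```text
schema error: expected keys wx, wy, wz, dx, dy, dz, fingers
```

>>> servo_tool(
  motion=[
    {"dx": -0.1,"dy": 0.1,"wz": 0.07,"fingers": -1},
    {"dx": -0.2,"dy": 0.2,"wz": 0.14,"fingers": -1},
    {"dx": -0.3,"dy": 0.3,"wz": 0.21,"fingers": -1},
    {"dx": -0.4,"dy": 0.4,"wz": 0.28,"fingers": -1},
    {"dx": -0.5,"dy": 0.5,"wz": 0.35,"fingers": -1},
    {"dx": -0.6,"dy": 0.6,"wz": 0.42,"fingers": -1},
    {"dx": -0.7,"dy": 0.7,"wz": 0.49,"fingers": -1},
    {"dx": -0.8,"dy": 0.8,"wz": 0.56,"fingers": -1},
    {"dx": -0.9,"dy": 0.9,"wz": 0.63,"fingers": -1},
    {"dx": -1,"dy": 1,"wz": 0.66,"fingers": -1},
  ],
)

```text
schema error: expected keys wx, wy, wz, dx, dy, dz, fingers
```

>>> servo_tool(
  motion=[
    {"dy": 0.3,"fingers": -1},
    {"dy": 0.65,"fingers": -1},
    {"dy": 1,"fingers": -1},
  ],
)

```text
schema error: expected keys wx, wy, wz, dx, dy, dz, fingers
```

>>> servo_tool(
  motion=[
    {"dy": 0.33,"fingers": -1},
    {"dy": 0.67,"fingers": -1},
    {"dy": 1,"fingers": -1},
  ],
)

```text
schema error: expected keys wx, wy, wz, dx, dy, dz, fingers
```

>>> servo_tool(
  motion=[
    {"dy": 0.33,"fingers": -1},
    {"dy": 0.67,"fingers": -1},
    {"dy": 1,"fingers": -1},
  ],
)

```text
schema error: expected keys wx, wy, wz, dx, dy, dz, fingers
```

>>> servo_tool(
  motion=[
    {"dy": 0.33,"fingers": -1},
    {"dy": 0.67,"fingers": -1},
    {"dy": 1,"fingers": -1},
    {"dy": 1,"fingers": -1},
  ],
)

```text
schema error: expected keys wx, wy, wz, dx, dy, dz, fingers
```

>>> servo_tool(
  motion=[
    {"wx": 0,"wy": 0,"wz": 0.07,"dx": -0.1,"dy": -0.1,"dz": -0.2,"fingers": -1},
    {"wx": 0,"wy": 0,"wz": 0.14,"dx": -0.2,"dy": -0.2,"dz": -0.2,"fingers": -1},
    {"wx": 0,"wy": 0,"wz": 0.21,"dx": -0.3,"dy": -0.3,"dz": -0.2,"fingers": -1},
    {"wx": 0,"wy": 0,"wz": 0.28,"dx": -0.4,"dy": -0.4,"dz": -0.2,"fingers": -1},
    {"wx": 0,"wy": 0,"wz": 0.35,"dx": -0.5,"dy": -0.5,"dz": -0.2,"fingers": -1},
    {"wx": 0,"wy": 0,"wz": 0.42,"dx": -0.6,"dy": -0.6,"dz": -0.2,"fingers": -1},
    {"wx": 0,"wy": 0,"wz": 0.49,"dx": -0.7,"dy": -0.7,"dz": -0.2,"fingers": -1},
    {"wx": 0,"wy": 0,"wz": 0.56,"dx": -0.8,"dy": -0.8,"dz": -0.2,"fingers": -1},
    {"wx": 0,"wy": 0,"wz": 0.63,"dx": -0.9,"dy": -0.9,"dz": -0.2,"fingers": -1},
    {"wx": 0,"wy": 0,"wz": 0.7,"dx": -1,"dy": -1,"dz": -0.2,"fingers": -1},
  ],
)

```text
clock: 2.3
eef_pos: [217.8, 405.9, 225.5]
eef_rot: [3.142, -0.0, 1.463]
wrist_force: [0.7, 0.1, 0.5]
finger_gap: 94.2
finger_force: 0.0
```

>>> servo_tool(
  motion=[
    {"wx": 0,"wy": 0,"wz": 0.07,"dx": -0.1,"dy": 0.1,"dz": 0,"fingers": -1},
    {"wx": 0,"wy": 0,"wz": 0.14,"dx": -0.2,"dy": 0.2,"dz": 0,"fingers": -1},
    {"wx": 0,"wy": 0,"wz": 0.21,"dx": -0.3,"dy": 0.3,"dz": 0,"fingers": -1},
    {"wx": 0,"wy": 0,"wz": 0.28,"dx": -0.4,"dy": 0.4,"dz": 0,"fingers": -1},
    {"wx": 0,"wy": 0,"wz": 0.35,"dx": -0.5,"dy": 0.5,"dz": 0,"fingers": -1},
    {"wx": 0,"wy": 0,"wz": 0.42,"dx": -0.6,"dy": 0.6,"dz": 0,"fingers": -1},
    {"wx": 0,"wy": 0,"wz": 0.49,"dx": -0.7,"dy": 0.7,"dz": 0,"fingers": -1},
    {"wx": 0,"wy": 0,"wz": 0.56,"dx": -0.8,"dy": 0.8,"dz": 0,"fingers": -1},
    {"wx": 0,"wy": 0,"wz": 0.63,"dx": -0.9,"dy": 0.9,"dz": 0,"fingers": -1},
    {"wx": 0,"wy": 0,"wz": 0.66,"dx": -1,"dy": 1,"dz": 0,"fingers": -1},
  ],
)

```text
clock: 3.3
eef_pos: [307.2, 296.3, 225.5]
eef_rot: [-3.141, -0.0, 0.143]
wrist_force: [0.0, 0.7, -0.2]
finger_gap: 94.0
finger_force: 0.0
```

>>> servo_tool(
  motion=[
    {"wx": 0,"wy": 0,"wz": 0,"dx": 0,"dy": 0.33,"dz": 0,"fingers": -1},
    {"wx": 0,"wy": 0,"wz": 0,"dx": 0,"dy": 0.67,"dz": 0,"fingers": -1},
    {"wx": 0,"wy": 0,"wz": 0,"dx": 0,"dy": 1,"dz": 0,"fingers": -1},
  ],
)

```text
clock: 3.6
eef_pos: [321.6, 196.7, 225.5]
eef_rot: [-3.142, -0.0, 0.149]
wrist_force: [0.5, 0.3, 0.4]
finger_gap: 94.0
finger_force: 0.0
```

>>> servo_tool(
  motion=[
    {"wx": 0,"wy": 0,"wz": 0,"dx": 0,"dy": 0.33,"dz": 0,"fingers": -1},
    {"wx": 0,"wy": 0,"wz": 0,"dx": 0,"dy": 0.67,"dz": 0,"fingers": -1},
    {"wx": 0,"wy": 0,"wz": 0,"dx": 0,"dy": 1,"dz": 0,"fingers": -1},
  ],
)

```text
clock: 3.9
eef_pos: [336.5, 97.7, 225.7]
eef_rot: [3.142, -0.001, 0.149]
wrist_force: [1.2, -0.8, 0.1]
finger_gap: 94.1
finger_force: 0.0
```

>>> servo_tool(
  motion=[
    {"wx": 0,"wy": 0,"wz": 0,"dx": 0,"dy": 0.33,"dz": 0,"fingers": -1},
    {"wx": 0,"wy": 0,"wz": 0,"dx": 0,"dy": 0.67,"dz": 0,"fingers": -1},
    {"wx": 0,"wy": 0,"wz": 0,"dx": 0,"dy": 1,"dz": 0,"fingers": -1},
  ],
)

```text
clock: 4.2
eef_pos: [351.3, -1.3, 225.7]
eef_rot: [3.141, -0.001, 0.149]
wrist_force: [0.4, 0.1, 0.0]
finger_gap: 94.0
finger_force: 0.0
```

>>> servo_tool(
  motion=[
    {"wx": 0,"wy": 0,"wz": 0,"dx": 0,"dy": 0.33,"dz": 0,"fingers": -1},
    {"wx": 0,"wy": 0,"wz": 0,"dx": 0,"dy": 0.67,"dz": 0,"fingers": -1},
    {"wx": 0,"wy": 0,"wz": 0,"dx": 0,"dy": 1,"dz": 0,"fingers": -1},
  ],
)

```text
clock: 4.5
eef_pos: [366.1, -100.3, 225.7]
eef_rot: [3.141, -0.001, 0.149]
wrist_force: [0.6, 1.1, 0.2]
finger_gap: 94.0
finger_force: 0.0
```

>>> servo_tool(
  motion=[
    {"wx": 0,"wy": 0,"wz": 0,"dx": 0,"dy": 0.33,"dz": 0,"fingers": -1},
    {"wx": 0,"wy": 0,"wz": 0,"dx": 0,"dy": 0.67,"dz": 0,"fingers": -1},
    {"wx": 0,"wy": 0,"wz": 0,"dx": 0,"dy": 1,"dz": 0,"fingers": -1},
    {"wx": 0,"wy": 0,"wz": 0,"dx": 0,"dy": 1,"dz": 0,"fingers": -1},
  ],
)

```text
clock: 4.9
eef_pos: [381.0, -200.3, 225.2]
eef_rot: [3.142, 0.0, 0.146]
wrist_force: [-0.3, 0.4, 0.8]
finger_gap: 93.9
finger_force: 0.0
```

>>> servo_tool(
  motion=[
    {"wx": 0,"wy": 0,"wz": 0,"dx": 0.11,"dy": 0.33,"dz": 0,"fingers": -1},
    {"wx": 0,"wy": 0,"wz": 0,"dx": 0.22,"dy": 0.67,"dz": 0,"fingers": -1},
    {"wx": 0,"wy": 0,"wz": 0,"dx": 0.315,"dy": 1,"dz": 0,"fingers": -1},
    {"wx": 0,"wy": 0,"wz": 0,"dx": 0.315,"dy": 1,"dz": 0,"fingers": -1},
  ],
)

```text
clock: 5.3
eef_pos: [427.7, -293.7, 224.7]
eef_rot: [-3.141, 0.001, 0.147]
wrist_force: [0.3, 0.4, 0.4]
finger_gap: 94.3
finger_force: 0.0
```

>>> servo_tool(
  motion=[
    {"wx": 0,"wy": 0,"wz": 0,"dx": 0,"dy": 0.105,"dz": 0,"fingers": -1},
    {"wx": 0,"wy": 0,"wz": 0,"dx": 0,"dy": 0.105,"dz": 0,"fingers": -1},
    {"wx": 0,"wy": 0,"wz": 0,"dx": 0,"dy": 0.105,"dz": 0.15,"fingers": -1},
    {"wx": 0,"wy": 0,"wz": 0,"dx": 0,"dy": 0.105,"dz": 0.3,"fingers": -1},
    {"wx": 0,"wy": 0,"wz": 0,"dx": 0,"dy": 0.105,"dz": 0.45,"fingers": -1},
    {"wx": 0,"wy": 0,"wz": 0,"dx": 0,"dy": 0.105,"dz": 0.6,"fingers": -1},
    {"wx": 0,"wy": 0,"wz": 0,"dx": 0,"dy": 0.105,"dz": 0.75,"fingers": -1},
    {"wx": 0,"wy": 0,"wz": 0,"dx": 0,"dy": 0.105,"dz": 0.89,"fingers": -1},
    {"wx": 0,"wy": 0,"wz": 0,"dx": 0,"dy": 0.105,"dz": 0.89,"fingers": -1},
  ],
)

```text
clock: 6.2
eef_pos: [427.8, -301.2, 135.3]
eef_rot: [-3.14, 0.002, 0.149]
wrist_force: [0.5, 1.1, 0.4]
finger_gap: 94.1
finger_force: 0.0
```

Run:
```python
from h import *
S=camera("scene"); T=camera("top")
a=cv2.resize(S["image"][60:260,150:350,::-1],(400,400)); b=cv2.resize(T["image"][220:400,380:560,::-1],(400,400))
cv2.imwrite("pics/g1.png",np.hstack([a,b]))
```

```text
(no output)
```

View pics/g1.png

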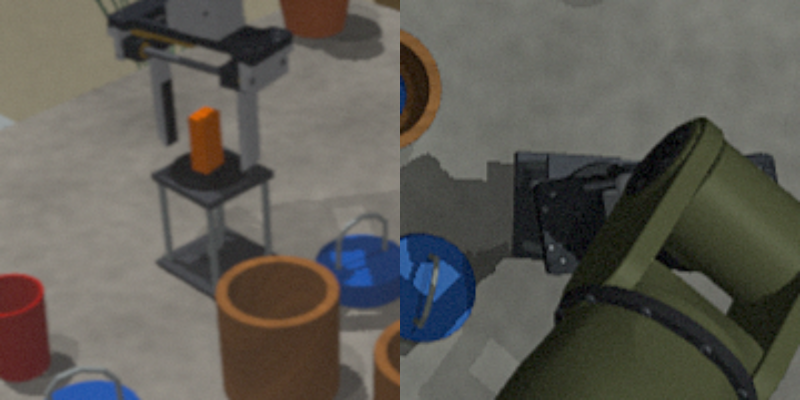

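The fingers straddle the orange handle at scene crop (205,140). The TCP is about 3.5 mm short in y, so I'll correct that and grip.

>>> servo_tool(
  motion=[
    {"wx": 0,"wy": 0,"wz": 0,"dx": 0,"dy": 0.035,"dz": 0,"fingers": -1},
    {"wx": 0,"wy": 0,"wz": 0,"dx": 0,"dy": 0.035,"dz": 0,"fingers": -1},
    {"wx": 0,"wy": 0,"wz": 0,"dx": 0,"dy": 0.035,"dz": 0,"fingers": 1},
    {"wx": 0,"wy": 0,"wz": 0,"dx": 0,"dy": 0.035,"dz": 0,"fingers": 1},
    {"wx": 0,"wy": 0,"wz": 0,"dx": 0,"dy": 0.035,"dz": 0,"fingers": 1},
    {"wx": 0,"wy": 0,"wz": 0,"dx": 0,"dy": 0.035,"dz": 0,"fingers": 1},
    {"wx": 0,"wy": 0,"wz": 0,"dx": 0,"dy": 0.035,"dz": 0,"fingers": 1},
    {"wx": 0,"wy": 0,"wz": 0,"dx": 0,"dy": 0.035,"dz": 0,"fingers": 1},
    {"wx": 0,"wy": 0,"wz": 0,"dx": 0,"dy": 0.035,"dz": 0,"fingers": 1},
    {"wx": 0,"wy": 0,"wz": 0,"dx": 0,"dy": 0.035,"dz": 0,"fingers": 1},
  ],
  newtons=40,
)

```text
clock: 7.3
eef_pos: [429.0, -305.8, 136.4]
eef_rot: [-3.142, 0.0, 0.149]
wrist_force: [-0.1, -0.6, 0.2]
finger_gap: 33.3
finger_force: 0.0
```

>>> servo_tool(
  motion=[
    {"wx": 0,"wy": 0,"wz": 0,"dx": 0,"dy": 0,"dz": 0,"fingers": 1},
    {"wx": 0,"wy": 0,"wz": 0,"dx": 0,"dy": 0,"dz": 0,"fingers": 1},
    {"wx": 0,"wy": 0,"wz": 0,"dx": 0,"dy": 0,"dz": 0,"fingers": 1},
  ],
)

```text
clock: 7.6
eef_pos: [429.0, -305.8, 136.5]
eef_rot: [-3.142, 0.0, 0.149]
wrist_force: [-0.4, -0.2, -0.9]
finger_gap: 19.8
finger_force: 39.9
```

>>> servo_tool(
  motion=[
    {"wx": 0,"wy": 0,"wz": 0,"dx": 0,"dy": 0,"dz": -0.05,"fingers": 1},
    {"wx": 0,"wy": 0,"wz": 0,"dx": 0,"dy": 0,"dz": -0.2,"fingers": 1},
    {"wx": 0,"wy": 0,"wz": 0,"dx": 0,"dy": 0,"dz": -0.35,"fingers": 1},
    {"wx": 0,"wy": 0,"wz": 0,"dx": 0,"dy": 0,"dz": -0.5,"fingers": 1},
    {"wx": 0,"wy": 0,"wz": 0,"dx": 0,"dy": 0,"dz": -0.65,"fingers": 1},
    {"wx": 0,"wy": 0,"wz": 0,"dx": 0,"dy": 0,"dz": -0.8,"fingers": 1},
    {"wx": 0,"wy": 0,"wz": 0,"dx": 0,"dy": 0,"dz": -0.95,"fingers": 1},
    {"wx": 0,"wy": 0,"wz": 0,"dx": 0,"dy": 0,"dz": -1,"fingers": 1},
  ],
)

```text
clock: 8.4
eef_pos: [429.3, -306.0, 238.1]
eef_rot: [3.14, -0.001, 0.149]
wrist_force: [-0.0, -0.4, -1.5]
finger_gap: 19.6
finger_force: 39.9
```

>>> servo_tool(
  motion=[
    {"wx": 0,"wy": 0,"wz": 0,"dx": 0,"dy": 0,"dz": -0.15,"fingers": 1},
    {"wx": 0,"wy": 0,"wz": 0,"dx": 0,"dy": 0,"dz": -0.25,"fingers": 1},
    {"wx": 0,"wy": 0,"wz": 0,"dx": 0,"dy": 0,"dz": -0.25,"fingers": 1},
  ],
)

```text
clock: 8.7
eef_pos: [429.3, -306.0, 262.5]
eef_rot: [3.14, -0.001, 0.149]
wrist_force: [0.1, 0.4, -1.0]
finger_gap: 19.7
finger_force: 39.9
```

>>> servo_tool(
  motion=[
    {"wx": 0,"wy": 0,"wz": 0,"dx": 0.1,"dy": -0.18,"dz": 0,"fingers": 1},
    {"wx": 0,"wy": 0,"wz": 0,"dx": 0.21,"dy": -0.36,"dz": 0,"fingers": 1},
    {"wx": 0,"wy": 0,"wz": 0,"dx": 0.31,"dy": -0.54,"dz": 0,"fingers": 1},
    {"wx": 0,"wy": 0,"wz": 0,"dx": 0.42,"dy": -0.72,"dz": 0,"fingers": 1},
    {"wx": 0,"wy": 0,"wz": 0,"dx": 0.525,"dy": -0.895,"dz": 0,"fingers": 1},
  ],
)

```text
clock: 9.2
eef_pos: [467.8, -208.6, 260.6]
eef_rot: [-3.141, 0.001, 0.149]
wrist_force: [0.5, -0.3, -1.0]
finger_gap: 20.1
finger_force: 39.9
```

>>> servo_tool(
  motion=[
    {"wx": 0,"wy": 0,"wz": 0,"dx": 0.1,"dy": -0.18,"dz": 0,"fingers": 1},
    {"wx": 0,"wy": 0,"wz": 0,"dx": 0.21,"dy": -0.36,"dz": 0,"fingers": 1},
    {"wx": 0,"wy": 0,"wz": 0,"dx": 0.31,"dy": -0.54,"dz": 0,"fingers": 1},
    {"wx": 0,"wy": 0,"wz": 0,"dx": 0.42,"dy": -0.72,"dz": 0,"fingers": 1},
    {"wx": 0,"wy": 0,"wz": 0,"dx": 0.525,"dy": -0.895,"dz": 0,"fingers": 1},
    {"wx": 0,"wy": 0,"wz": 0,"dx": 0.525,"dy": -0.895,"dz": 0,"fingers": 1},
    {"wx": 0,"wy": 0,"wz": 0,"dx": 0.525,"dy": -0.895,"dz": 0,"fingers": 1},
  ],
)

```text
clock: 9.9
eef_pos: [506.1, -113.2, 260.8]
eef_rot: [-3.141, 0.001, 0.15]
wrist_force: [-0.7, -0.1, -1.0]
finger_gap: 19.8
finger_force: 39.9
```

Run:
```python
from h import *
S=camera("scene"); T=camera("top"); st=read_state(); p=st["eef_pos"]; print(p,st["eef_rot"])
a=cv2.resize(S["image"][60:280,190:410,::-1],(400,400)); b=cv2.resize(T["image"][200:320,310:430,::-1],(400,400))
cv2.imwrite("pics/g2.png",np.hstack([a,b]))
# predicted hook seat, foot underside, collar centre in scene crop coords
for dz in (-21.4,-113.4,-119.4): print(dz,((proj(S,p+[0,0,dz])-[190,60])*400/220).round())
```

```text
[ 506.02237213 -113.8293278   261.10064222] [-3.14151314e+00  5.25877260e-04  1.48251172e-01]
-21.4 [186. 137.]
-113.4 [190. 220.]
-119.4 [190. 225.]
```

View pics/g2.png

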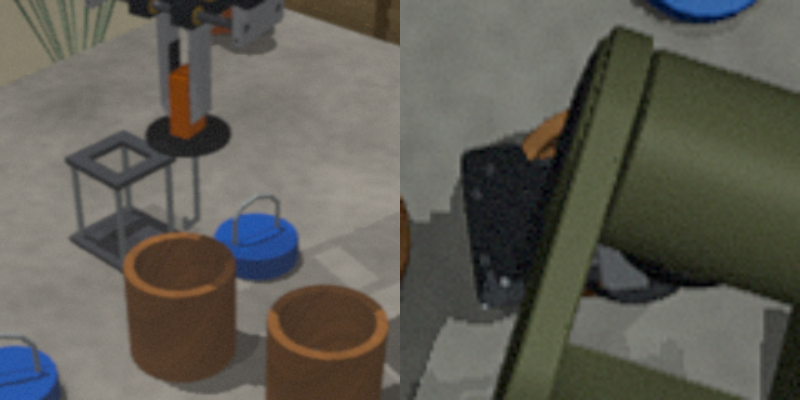

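The hook hangs straight, with its foot at about (190,220) in the crop as predicted and the tip towards +x. Now I'll lower it into the well on the -x side of the loop.

>>> servo_tool(
  motion=[
    {"wx": 0,"wy": 0,"wz": 0,"dx": 0,"dy": 0,"dz": 0.1,"fingers": 1},
    {"wx": 0,"wy": 0,"wz": 0,"dx": 0,"dy": 0,"dz": 0.2,"fingers": 1},
    {"wx": 0,"wy": 0,"wz": 0,"dx": 0,"dy": 0,"dz": 0.3,"fingers": 1},
    {"wx": 0,"wy": 0,"wz": 0,"dx": 0,"dy": 0,"dz": 0.4,"fingers": 1},
    {"wx": 0,"wy": 0,"wz": 0,"dx": 0,"dy": 0,"dz": 0.5,"fingers": 1},
    {"wx": 0,"wy": 0,"wz": 0,"dx": 0,"dy": 0,"dz": 0.6,"fingers": 1},
    {"wx": 0,"wy": 0,"wz": 0,"dx": 0,"dy": 0,"dz": 0.7,"fingers": 1},
    {"wx": 0,"wy": 0,"wz": 0,"dx": 0,"dy": 0,"dz": 0.8,"fingers": 1},
    {"wx": 0,"wy": 0,"wz": 0,"dx": 0,"dy": 0,"dz": 0.9,"fingers": 1},
    {"wx": 0,"wy": 0,"wz": 0,"dx": 0,"dy": 0,"dz": 1,"fingers": 1},
  ],
)

```text
clock: 11.0
eef_pos: [506.3, -113.2, 160.6]
eef_rot: [3.142, -0.0, 0.149]
wrist_force: [0.0, 0.2, -0.6]
finger_gap: 19.8
finger_force: 39.9
```

>>> servo_tool(
  motion=[
    {"wx": 0,"wy": 0,"wz": 0,"dx": 0,"dy": 0,"dz": 0,"fingers": 1},
    {"wx": 0,"wy": 0,"wz": 0,"dx": 0,"dy": 0,"dz": 0,"fingers": 1},
  ],
)

```text
clock: 11.2
eef_pos: [506.4, -113.2, 161.5]
eef_rot: [-3.142, -0.0, 0.149]
wrist_force: [0.5, 0.6, -2.1]
finger_gap: 19.7
finger_force: 39.9
```

>>> servo_tool(
  motion=[
    {"wx": 0,"wy": 0,"wz": 0,"dx": 0.03,"dy": 0,"dz": 0,"fingers": 1},
    {"wx": 0,"wy": 0,"wz": 0,"dx": 0.07,"dy": 0,"dz": 0,"fingers": 1},
    {"wx": 0,"wy": 0,"wz": 0,"dx": 0.11,"dy": 0,"dz": 0,"fingers": 1},
    {"wx": 0,"wy": 0,"wz": 0,"dx": 0.15,"dy": 0,"dz": 0,"fingers": 1},
    {"wx": 0,"wy": 0,"wz": 0,"dx": 0.19,"dy": 0,"dz": 0,"fingers": 1},
    {"wx": 0,"wy": 0,"wz": 0,"dx": 0.22,"dy": 0,"dz": 0,"fingers": 1},
    {"wx": 0,"wy": 0,"wz": 0,"dx": 0.22,"dy": 0,"dz": 0,"fingers": 1},
    {"wx": 0,"wy": 0,"wz": 0,"dx": 0.22,"dy": 0,"dz": 0,"fingers": 1},
  ],
)

```text
clock: 12.0
eef_pos: [528.1, -109.9, 161.4]
eef_rot: [-3.142, 0.0, 0.149]
wrist_force: [0.8, -0.3, -1.5]
finger_gap: 19.8
finger_force: 39.9
```

>>> servo_tool(
  motion=[
    {"wx": 0,"wy": 0,"wz": 0,"dx": 0,"dy": 0,"dz": -0.04,"fingers": 1},
    {"wx": 0,"wy": 0,"wz": 0,"dx": 0,"dy": 0,"dz": -0.08,"fingers": 1},
    {"wx": 0,"wy": 0,"wz": 0,"dx": 0,"dy": 0,"dz": -0.12,"fingers": 1},
    {"wx": 0,"wy": 0,"wz": 0,"dx": 0,"dy": 0,"dz": -0.16,"fingers": 1},
    {"wx": 0,"wy": 0,"wz": 0,"dx": 0,"dy": 0,"dz": -0.2,"fingers": 1},
    {"wx": 0,"wy": 0,"wz": 0,"dx": 0,"dy": 0,"dz": -0.24,"fingers": 1},
    {"wx": 0,"wy": 0,"wz": 0,"dx": 0,"dy": 0,"dz": -0.28,"fingers": 1},
    {"wx": 0,"wy": 0,"wz": 0,"dx": 0,"dy": 0,"dz": -0.3,"fingers": 1},
    {"wx": 0,"wy": 0,"wz": 0,"dx": 0,"dy": 0,"dz": -0.3,"fingers": 1},
  ],
)

```text
clock: 12.9
eef_pos: [528.2, -110.0, 191.7]
eef_rot: [3.141, -0.0, 0.149]
wrist_force: [-0.3, 0.4, -2.4]
finger_gap: 20.0
finger_force: 39.9
```

The load rose by about 1.2 N, so the insert appears to be hooked. Lifting on.

>>> servo_tool(
  motion=[
    {"wx": 0,"wy": 0,"wz": 0,"dx": 0,"dy": 0,"dz": -0.08,"fingers": 1},
    {"wx": 0,"wy": 0,"wz": 0,"dx": 0,"dy": 0,"dz": -0.18,"fingers": 1},
    {"wx": 0,"wy": 0,"wz": 0,"dx": 0,"dy": 0,"dz": -0.28,"fingers": 1},
    {"wx": 0,"wy": 0,"wz": 0,"dx": 0,"dy": 0,"dz": -0.38,"fingers": 1},
    {"wx": 0,"wy": 0,"wz": 0,"dx": 0,"dy": 0,"dz": -0.48,"fingers": 1},
    {"wx": 0,"wy": 0,"wz": 0,"dx": 0,"dy": 0,"dz": -0.58,"fingers": 1},
    {"wx": 0,"wy": 0,"wz": 0,"dx": 0,"dy": 0,"dz": -0.68,"fingers": 1},
    {"wx": 0,"wy": 0,"wz": 0,"dx": 0,"dy": 0,"dz": -0.78,"fingers": 1},
    {"wx": 0,"wy": 0,"wz": 0,"dx": 0,"dy": 0,"dz": -0.88,"fingers": 1},
    {"wx": 0,"wy": 0,"wz": 0,"dx": 0,"dy": 0,"dz": -0.96,"fingers": 1},
  ],
)

```text
clock: 13.9
eef_pos: [528.1, -110.0, 288.4]
eef_rot: [3.141, -0.0, 0.149]
wrist_force: [0.6, 0.4, -1.8]
finger_gap: 19.5
finger_force: 39.9
```

>>> servo_tool(
  motion=[
    {"wx": 0,"wy": 0,"wz": 0,"dx": 0,"dy": 0,"dz": -0.08,"fingers": 1},
    {"wx": 0,"wy": 0,"wz": 0,"dx": 0,"dy": 0,"dz": -0.16,"fingers": 1},
    {"wx": 0,"wy": 0,"wz": 0,"dx": 0,"dy": 0,"dz": -0.24,"fingers": 1},
    {"wx": 0,"wy": 0,"wz": 0,"dx": 0,"dy": 0,"dz": -0.32,"fingers": 1},
    {"wx": 0,"wy": 0,"wz": 0,"dx": 0,"dy": 0,"dz": -0.36,"fingers": 1},
    {"wx": 0,"wy": 0,"wz": 0,"dx": 0,"dy": 0,"dz": -0.36,"fingers": 1},
    {"wx": 0,"wy": 0,"wz": 0,"dx": 0,"dy": 0,"dz": -0.36,"fingers": 1},
    {"wx": 0,"wy": 0,"wz": 0,"dx": 0,"dy": 0,"dz": -0.36,"fingers": 1},
  ],
)

```text
clock: 14.7
eef_pos: [528.0, -109.9, 323.0]
eef_rot: [-3.141, 0.001, 0.149]
wrist_force: [0.1, -0.7, -2.7]
finger_gap: 19.5
finger_force: 39.9
```

Run:
```python
from h import *
S=camera("scene"); 
cv2.imwrite("pics/g3.png",cv2.resize(S["image"][0:280,150:430,::-1],(500,500)))
```

```text
(no output)
```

View pics/g3.png

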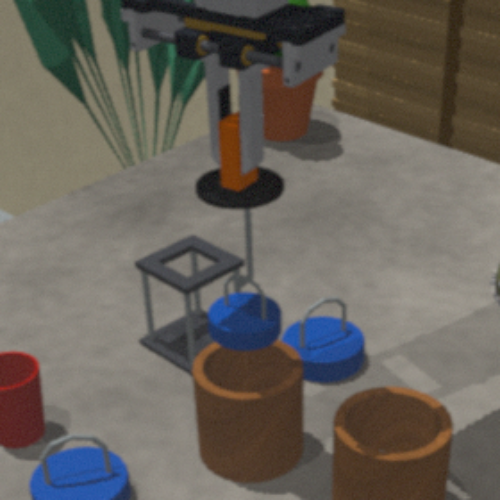

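The insert hangs level on the hook at (245,315), clear of the rim. Next I'll carry it smoothly to the mat.

>>> servo_tool(
  motion=[
    {"wx": 0,"wy": 0,"wz": 0,"dx": 0,"dy": -0.02,"dz": 0,"fingers": 1},
    {"wx": 0,"wy": 0,"wz": 0,"dx": 0,"dy": -0.06,"dz": 0,"fingers": 1},
    {"wx": 0,"wy": 0,"wz": 0,"dx": 0.01,"dy": -0.12,"dz": 0,"fingers": 1},
    {"wx": 0,"wy": 0,"wz": 0,"dx": 0.01,"dy": -0.2,"dz": 0,"fingers": 1},
    {"wx": 0,"wy": 0,"wz": 0,"dx": 0.02,"dy": -0.29,"dz": 0,"fingers": 1},
    {"wx": 0,"wy": 0,"wz": 0,"dx": 0.02,"dy": -0.38,"dz": 0,"fingers": 1},
    {"wx": 0,"wy": 0,"wz": 0,"dx": 0.03,"dy": -0.48,"dz": 0,"fingers": 1},
    {"wx": 0,"wy": 0,"wz": 0,"dx": 0.03,"dy": -0.58,"dz": 0,"fingers": 1},
    {"wx": 0,"wy": 0,"wz": 0,"dx": 0.04,"dy": -0.68,"dz": 0,"fingers": 1},
    {"wx": 0,"wy": 0,"wz": 0,"dx": 0.05,"dy": -0.78,"dz": 0,"fingers": 1},
  ],
)

```text
clock: 15.75
eef_pos: [521.4, -31.2, 323.5]
eef_rot: [3.142, -0.0, 0.149]
wrist_force: [-0.5, -0.2, -2.6]
finger_gap: 19.9
finger_force: 39.9
```

>>> servo_tool(
  motion=[
    {"wx": 0,"wy": 0,"wz": 0,"dx": 0.01,"dy": -0.1,"dz": 0,"fingers": 1},
    {"wx": 0,"wy": 0,"wz": 0,"dx": 0.01,"dy": -0.2,"dz": 0,"fingers": 1},
    {"wx": 0,"wy": 0,"wz": 0,"dx": 0.02,"dy": -0.3,"dz": 0,"fingers": 1},
    {"wx": 0,"wy": 0,"wz": 0,"dx": 0.03,"dy": -0.4,"dz": 0,"fingers": 1},
    {"wx": 0,"wy": 0,"wz": 0,"dx": 0.03,"dy": -0.5,"dz": 0,"fingers": 1},
    {"wx": 0,"wy": 0,"wz": 0,"dx": 0.04,"dy": -0.6,"dz": 0,"fingers": 1},
    {"wx": 0,"wy": 0,"wz": 0,"dx": 0.05,"dy": -0.7,"dz": 0,"fingers": 1},
    {"wx": 0,"wy": 0,"wz": 0,"dx": 0.05,"dy": -0.8,"dz": 0,"fingers": 1},
    {"wx": 0,"wy": 0,"wz": 0,"dx": 0.06,"dy": -0.9,"dz": 0,"fingers": 1},
    {"wx": 0,"wy": 0,"wz": 0,"dx": 0.07,"dy": -1,"dz": 0,"fingers": 1},
  ],
)

```text
clock: 16.75
eef_pos: [513.5, 68.7, 323.5]
eef_rot: [-3.142, -0.0, 0.149]
wrist_force: [-0.2, 0.8, -2.2]
finger_gap: 20.1
finger_force: 39.9
```

>>> servo_tool(
  motion=[
    {"wx": 0,"wy": 0,"wz": 0,"dx": 0.01,"dy": -0.1,"dz": 0,"fingers": 1},
    {"wx": 0,"wy": 0,"wz": 0,"dx": 0.01,"dy": -0.2,"dz": 0,"fingers": 1},
    {"wx": 0,"wy": 0,"wz": 0,"dx": 0.02,"dy": -0.3,"dz": 0,"fingers": 1},
    {"wx": 0,"wy": 0,"wz": 0,"dx": 0.03,"dy": -0.4,"dz": 0,"fingers": 1},
    {"wx": 0,"wy": 0,"wz": 0,"dx": 0.03,"dy": -0.5,"dz": 0,"fingers": 1},
    {"wx": 0,"wy": 0,"wz": 0,"dx": 0.04,"dy": -0.6,"dz": 0,"fingers": 1},
    {"wx": 0,"wy": 0,"wz": 0,"dx": 0.05,"dy": -0.7,"dz": 0,"fingers": 1},
    {"wx": 0,"wy": 0,"wz": 0,"dx": 0.05,"dy": -0.8,"dz": 0,"fingers": 1},
    {"wx": 0,"wy": 0,"wz": 0,"dx": 0.06,"dy": -0.9,"dz": 0,"fingers": 1},
    {"wx": 0,"wy": 0,"wz": 0,"dx": 0.07,"dy": -1,"dz": 0,"fingers": 1},
  ],
)

```text
clock: 17.75
eef_pos: [505.6, 168.6, 323.4]
eef_rot: [3.142, 0.0, 0.149]
wrist_force: [-0.0, 0.6, -2.0]
finger_gap: 20.0
finger_force: 39.9
```

>>> servo_tool(
  motion=[
    {"wx": 0,"wy": 0,"wz": 0,"dx": 0.01,"dy": -0.1,"dz": 0,"fingers": 1},
    {"wx": 0,"wy": 0,"wz": 0,"dx": 0.02,"dy": -0.2,"dz": 0,"fingers": 1},
    {"wx": 0,"wy": 0,"wz": 0,"dx": 0.03,"dy": -0.3,"dz": 0,"fingers": 1},
    {"wx": 0,"wy": 0,"wz": 0,"dx": 0.04,"dy": -0.4,"dz": 0,"fingers": 1},
    {"wx": 0,"wy": 0,"wz": 0,"dx": 0.04,"dy": -0.49,"dz": 0,"fingers": 1},
    {"wx": 0,"wy": 0,"wz": 0,"dx": 0.05,"dy": -0.57,"dz": 0,"fingers": 1},
    {"wx": 0,"wy": 0,"wz": 0,"dx": 0.05,"dy": -0.63,"dz": 0,"fingers": 1},
    {"wx": 0,"wy": 0,"wz": 0,"dx": 0.05,"dy": -0.67,"dz": 0,"fingers": 1},
    {"wx": 0,"wy": 0,"wz": 0,"dx": 0.05,"dy": -0.7,"dz": 0,"fingers": 1},
    {"wx": 0,"wy": 0,"wz": 0,"dx": 0.05,"dy": -0.71,"dz": 0,"fingers": 1},
  ],
)

```text
clock: 18.75
eef_pos: [500.0, 238.9, 323.4]
eef_rot: [3.142, 0.0, 0.149]
wrist_force: [0.2, -0.5, -2.5]
finger_gap: 19.7
finger_force: 39.9
```

>>> servo_tool(
  motion=[
    {"wx": 0,"wy": 0,"wz": 0,"dx": 0,"dy": 0,"dz": 0.05,"fingers": 1},
    {"wx": 0,"wy": 0,"wz": 0,"dx": 0,"dy": 0,"dz": 0.15,"fingers": 1},
    {"wx": 0,"wy": 0,"wz": 0,"dx": 0,"dy": 0,"dz": 0.26,"fingers": 1},
    {"wx": 0,"wy": 0,"wz": 0,"dx": 0,"dy": 0,"dz": 0.38,"fingers": 1},
    {"wx": 0,"wy": 0,"wz": 0,"dx": 0,"dy": 0,"dz": 0.5,"fingers": 1},
    {"wx": 0,"wy": 0,"wz": 0,"dx": 0,"dy": 0,"dz": 0.62,"fingers": 1},
    {"wx": 0,"wy": 0,"wz": 0,"dx": 0,"dy": 0,"dz": 0.74,"fingers": 1},
    {"wx": 0,"wy": 0,"wz": 0,"dx": 0,"dy": 0,"dz": 0.85,"fingers": 1},
    {"wx": 0,"wy": 0,"wz": 0,"dx": 0,"dy": 0,"dz": 0.95,"fingers": 1},
    {"wx": 0,"wy": 0,"wz": 0,"dx": 0,"dy": 0,"dz": 1,"fingers": 1},
  ],
)

```text
clock: 19.75
eef_pos: [499.9, 238.7, 222.3]
eef_rot: [3.141, 0.001, 0.149]
wrist_force: [-0.1, 0.2, -2.3]
finger_gap: 20.0
finger_force: 39.9
```

>>> servo_tool(
  motion=[
    {"wx": 0,"wy": 0,"wz": 0,"dx": 0,"dy": 0,"dz": 0.07,"fingers": 1},
    {"wx": 0,"wy": 0,"wz": 0,"dx": 0,"dy": 0,"dz": 0.14,"fingers": 1},
    {"wx": 0,"wy": 0,"wz": 0,"dx": 0,"dy": 0,"dz": 0.21,"fingers": 1},
    {"wx": 0,"wy": 0,"wz": 0,"dx": 0,"dy": 0,"dz": 0.27,"fingers": 1},
    {"wx": 0,"wy": 0,"wz": 0,"dx": 0,"dy": 0,"dz": 0.32,"fingers": 1},
    {"wx": 0,"wy": 0,"wz": 0,"dx": 0,"dy": 0,"dz": 0.36,"fingers": 1},
    {"wx": 0,"wy": 0,"wz": 0,"dx": 0,"dy": 0,"dz": 0.38,"fingers": 1},
    {"wx": 0,"wy": 0,"wz": 0,"dx": 0,"dy": 0,"dz": 0.38,"fingers": 1},
    {"wx": 0,"wy": 0,"wz": 0,"dx": 0,"dy": 0,"dz": 0.38,"fingers": 1},
  ],
)

```text
clock: 20.65
eef_pos: [500.2, 238.8, 185.7]
eef_rot: [-3.142, -0.0, 0.149]
wrist_force: [-0.4, -0.8, -2.1]
finger_gap: 19.6
finger_force: 39.9
```

>>> servo_tool(
  motion=[
    {"wx": 0,"wy": 0,"wz": 0,"dx": 0,"dy": 0,"dz": 0.03,"fingers": 1},
    {"wx": 0,"wy": 0,"wz": 0,"dx": 0,"dy": 0,"dz": 0.06,"fingers": 1},
    {"wx": 0,"wy": 0,"wz": 0,"dx": 0,"dy": 0,"dz": 0.09,"fingers": 1},
    {"wx": 0,"wy": 0,"wz": 0,"dx": 0,"dy": 0,"dz": 0.12,"fingers": 1},
    {"wx": 0,"wy": 0,"wz": 0,"dx": 0,"dy": 0,"dz": 0.15,"fingers": 1},
    {"wx": 0,"wy": 0,"wz": 0,"dx": 0,"dy": 0,"dz": 0.18,"fingers": 1},
    {"wx": 0,"wy": 0,"wz": 0,"dx": 0,"dy": 0,"dz": 0.21,"fingers": 1},
    {"wx": 0,"wy": 0,"wz": 0,"dx": 0,"dy": 0,"dz": 0.24,"fingers": 1},
    {"wx": 0,"wy": 0,"wz": 0,"dx": 0,"dy": 0,"dz": 0.265,"fingers": 1},
    {"wx": 0,"wy": 0,"wz": 0,"dx": 0,"dy": 0,"dz": 0.265,"fingers": 1},
  ],
)

```text
clock: 21.65
eef_pos: [499.9, 238.7, 158.5]
eef_rot: [3.141, 0.001, 0.149]
wrist_force: [0.3, 0.4, -2.3]
finger_gap: 19.8
finger_force: 39.9
```

Run:
```python
from h import *
S=camera("scene"); print(read_state()["eef_pos"],read_state()["wrist_force"])
cv2.imwrite("pics/g4.png",cv2.resize(S["image"][180:400,350:570,::-1],(500,500)))
```

```text
[500.03591434 238.71137534 158.80931151] [-0.42280361 -0.09859928 -1.31634863]
```

View pics/g4.png

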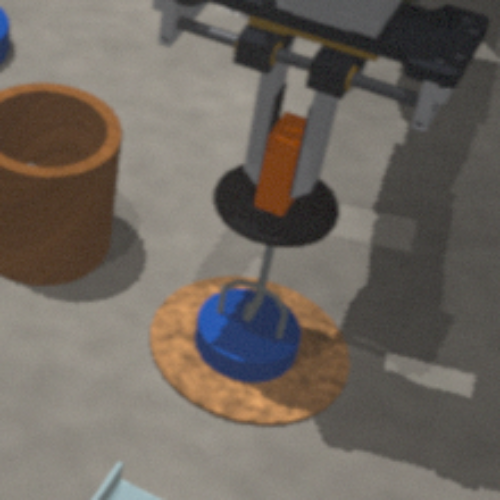

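The insert stands upright at the middle of the mat (250,335), with the hook slack below the loop's top. Now I'll back out along -x and rise.

>>> servo_tool(
  motion=[
    {"wx": 0,"wy": 0,"wz": 0,"dx": -0.03,"dy": 0,"dz": 0,"fingers": 1},
    {"wx": 0,"wy": 0,"wz": 0,"dx": -0.06,"dy": 0,"dz": 0,"fingers": 1},
    {"wx": 0,"wy": 0,"wz": 0,"dx": -0.1,"dy": 0,"dz": 0,"fingers": 1},
    {"wx": 0,"wy": 0,"wz": 0,"dx": -0.14,"dy": 0,"dz": 0,"fingers": 1},
    {"wx": 0,"wy": 0,"wz": 0,"dx": -0.18,"dy": 0,"dz": 0,"fingers": 1},
    {"wx": 0,"wy": 0,"wz": 0,"dx": -0.22,"dy": 0,"dz": 0,"fingers": 1},
    {"wx": 0,"wy": 0,"wz": 0,"dx": -0.26,"dy": 0,"dz": 0,"fingers": 1},
    {"wx": 0,"wy": 0,"wz": 0,"dx": -0.3,"dy": 0,"dz": 0,"fingers": 1},
    {"wx": 0,"wy": 0,"wz": 0,"dx": -0.3,"dy": 0,"dz": 0,"fingers": 1},
  ],
)

```text
clock: 22.6
eef_pos: [470.0, 234.3, 159.0]
eef_rot: [-3.142, -0.0, 0.149]
wrist_force: [-0.4, -0.3, -2.5]
finger_gap: 19.9
finger_force: 39.9
```

>>> servo_tool(
  motion=[
    {"wx": 0,"wy": 0,"wz": 0,"dx": 0,"dy": 0,"dz": -0.1,"fingers": 1},
    {"wx": 0,"wy": 0,"wz": 0,"dx": 0,"dy": 0,"dz": -0.2,"fingers": 1},
    {"wx": 0,"wy": 0,"wz": 0,"dx": 0,"dy": 0,"dz": -0.3,"fingers": 1},
    {"wx": 0,"wy": 0,"wz": 0,"dx": 0,"dy": 0,"dz": -0.4,"fingers": 1},
    {"wx": 0,"wy": 0,"wz": 0,"dx": 0,"dy": 0,"dz": -0.52,"fingers": 1},
    {"wx": 0,"wy": 0,"wz": 0,"dx": 0,"dy": 0,"dz": -0.64,"fingers": 1},
    {"wx": 0,"wy": 0,"wz": 0,"dx": 0,"dy": 0,"dz": -0.76,"fingers": 1},
    {"wx": 0,"wy": 0,"wz": 0,"dx": 0,"dy": 0,"dz": -0.88,"fingers": 1},
    {"wx": 0,"wy": 0,"wz": 0,"dx": 0,"dy": 0,"dz": -1,"fingers": 1},
  ],
)

```text
clock: 23.5
eef_pos: [470.4, 234.3, 260.0]
eef_rot: [-3.142, -0.0, 0.149]
wrist_force: [0.3, -1.1, -0.9]
finger_gap: 19.7
finger_force: 39.9
```

Run:
```python
from h import *
S=camera("scene"); print(read_state()["eef_pos"],read_state()["wrist_force"])
# blue blob near mat: size/centre of disc
h=cv2.cvtColor(S["image"],cv2.COLOR_RGB2HSV); m=cv2.inRange(h,(105,120,50),(125,255,255)); m[:,:400]=0
n,_,st,ce=cv2.connectedComponentsWithStats(m); i=1+st[1:,4].argmax(); print(st[i],ce[i],unproj(S,ce[i],16))
cv2.imwrite("pics/g5.png",cv2.resize(S["image"][150:400,320:570,::-1],(500,500)))
```

```text
[470.90726857 234.52450113 261.99843546] [ 0.1747654  -0.18161594  0.16503051]
[ 437  308   45   39 1317] [457.93014427 327.22019742] [500.39922271 238.11633315  16.        ]
```

View pics/g5.png

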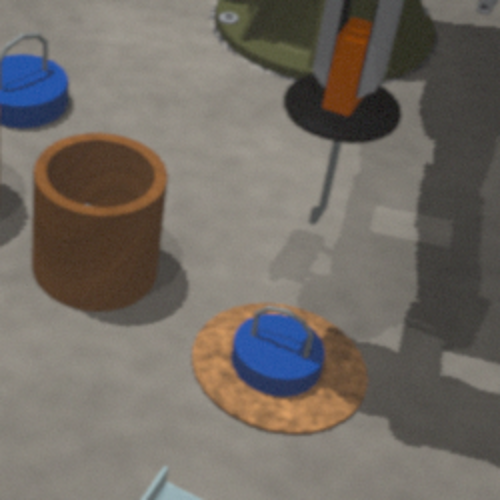

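The insert stands free at (500,238) on the mat. Now the hook goes back to the stand.

>>> servo_tool(
  motion=[
    {"wx": 0,"wy": 0,"wz": 0,"dx": -0.03,"dy": 0.15,"dz": 0,"fingers": 1},
    {"wx": 0,"wy": 0,"wz": 0,"dx": -0.07,"dy": 0.32,"dz": 0,"fingers": 1},
    {"wx": 0,"wy": 0,"wz": 0,"dx": -0.12,"dy": 0.5,"dz": 0,"fingers": 1},
    {"wx": 0,"wy": 0,"wz": 0,"dx": -0.16,"dy": 0.68,"dz": 0,"fingers": 1},
    {"wx": 0,"wy": 0,"wz": 0,"dx": -0.2,"dy": 0.875,"dz": 0,"fingers": 1},
  ],
)

```text
clock: 24.05
eef_pos: [463.1, 143.3, 258.3]
eef_rot: [3.141, 0.001, 0.149]
wrist_force: [0.3, -0.4, -1.8]
finger_gap: 20.2
finger_force: 39.9
```

>>> servo_tool(
  motion=[
    {"wx": 0,"wy": 0,"wz": 0,"dx": -0.05,"dy": 0.22,"dz": 0,"fingers": 1},
    {"wx": 0,"wy": 0,"wz": 0,"dx": -0.1,"dy": 0.44,"dz": 0,"fingers": 1},
    {"wx": 0,"wy": 0,"wz": 0,"dx": -0.15,"dy": 0.66,"dz": 0,"fingers": 1},
    {"wx": 0,"wy": 0,"wz": 0,"dx": -0.2,"dy": 0.875,"dz": 0,"fingers": 1},
  ],
)

```text
clock: 24.45
eef_pos: [456.1, 53.7, 258.4]
eef_rot: [3.142, 0.001, 0.149]
wrist_force: [0.4, 0.2, -1.0]
finger_gap: 19.8
finger_force: 39.9
```

>>> servo_tool(
  motion=[
    {"wx": 0,"wy": 0,"wz": 0,"dx": -0.05,"dy": 0.22,"dz": 0,"fingers": 1},
    {"wx": 0,"wy": 0,"wz": 0,"dx": -0.1,"dy": 0.44,"dz": 0,"fingers": 1},
    {"wx": 0,"wy": 0,"wz": 0,"dx": -0.15,"dy": 0.66,"dz": 0,"fingers": 1},
    {"wx": 0,"wy": 0,"wz": 0,"dx": -0.2,"dy": 0.875,"dz": 0,"fingers": 1},
  ],
)

```text
clock: 24.85
eef_pos: [449.1, -35.7, 258.4]
eef_rot: [-3.141, 0.001, 0.148]
wrist_force: [0.4, -0.2, -1.5]
finger_gap: 20.0
finger_force: 39.9
```

>>> servo_tool(
  motion=[
    {"wx": 0,"wy": 0,"wz": 0,"dx": -0.05,"dy": 0.22,"dz": 0,"fingers": 1},
    {"wx": 0,"wy": 0,"wz": 0,"dx": -0.1,"dy": 0.44,"dz": 0,"fingers": 1},
    {"wx": 0,"wy": 0,"wz": 0,"dx": -0.15,"dy": 0.66,"dz": 0,"fingers": 1},
    {"wx": 0,"wy": 0,"wz": 0,"dx": -0.2,"dy": 0.875,"dz": 0,"fingers": 1},
  ],
)

```text
clock: 25.25
eef_pos: [442.2, -125.2, 258.4]
eef_rot: [-3.141, 0.001, 0.148]
wrist_force: [-1.0, -0.7, -2.1]
finger_gap: 19.7
finger_force: 39.9
```

>>> servo_tool(
  motion=[
    {"wx": 0,"wy": 0,"wz": 0,"dx": -0.05,"dy": 0.22,"dz": 0,"fingers": 1},
    {"wx": 0,"wy": 0,"wz": 0,"dx": -0.1,"dy": 0.44,"dz": 0,"fingers": 1},
    {"wx": 0,"wy": 0,"wz": 0,"dx": -0.15,"dy": 0.66,"dz": 0,"fingers": 1},
    {"wx": 0,"wy": 0,"wz": 0,"dx": -0.2,"dy": 0.875,"dz": 0,"fingers": 1},
    {"wx": 0,"wy": 0,"wz": 0,"dx": -0.2,"dy": 0.875,"dz": 0,"fingers": 1},
    {"wx": 0,"wy": 0,"wz": 0,"dx": -0.2,"dy": 0.875,"dz": 0,"fingers": 1},
  ],
)

```text
clock: 25.85
eef_pos: [435.7, -213.4, 258.4]
eef_rot: [-3.141, 0.001, 0.148]
wrist_force: [1.1, 1.1, -1.9]
finger_gap: 19.7
finger_force: 39.9
```

>>> servo_tool(
  motion=[
    {"wx": 0,"wy": 0,"wz": 0,"dx": -0.05,"dy": 0.22,"dz": 0,"fingers": 1},
    {"wx": 0,"wy": 0,"wz": 0,"dx": -0.1,"dy": 0.44,"dz": 0,"fingers": 1},
    {"wx": 0,"wy": 0,"wz": 0,"dx": -0.15,"dy": 0.66,"dz": 0,"fingers": 1},
    {"wx": 0,"wy": 0,"wz": 0,"dx": -0.2,"dy": 0.82,"dz": 0,"fingers": 1},
    {"wx": 0,"wy": 0,"wz": 0,"dx": -0.2,"dy": 0.885,"dz": 0,"fingers": 1},
    {"wx": 0,"wy": 0,"wz": 0,"dx": -0.2,"dy": 0.885,"dz": 0,"fingers": 1},
    {"wx": 0,"wy": 0,"wz": 0,"dx": -0.2,"dy": 0.885,"dz": 0,"fingers": 1},
  ],
)

```text
clock: 26.55
eef_pos: [429.9, -303.0, 258.9]
eef_rot: [-3.141, -0.0, 0.149]
wrist_force: [0.0, -0.3, -1.2]
finger_gap: 19.9
finger_force: 39.9
```

Run:
```python
from h import *
S=camera("scene"); print(read_state()["eef_pos"],read_state()["wrist_force"])
im=S["image"][:,:,::-1].copy()
cv2.imwrite("pics/g6.png",cv2.resize(im[40:240,160:360],(500,500)))
# stand hole corners predicted for centre (427.3,-303)
print([((proj(S,(427.3+a,-303+b,115))-[160,40])*2.5).round().tolist() for a in(-26,26) for b in (-26,26)])
```

```text
[ 429.8858214  -302.91664706  258.99624955] [-0.39027674 -0.79080481 -1.84834526]
[[237.0, 243.0], [281.0, 263.0], [192.0, 266.0], [235.0, 287.0]]
```

View pics/g6.png

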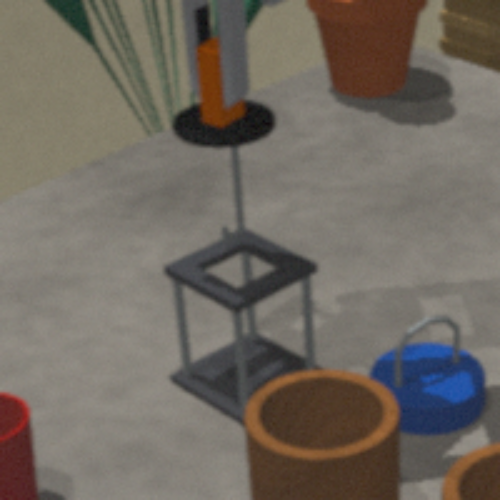

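The visible hole agrees with the estimate within about 2 mm and the hook is above it, so I'll lower it in.

>>> servo_tool(
  motion=[
    {"wx": 0,"wy": 0,"wz": 0,"dx": 0,"dy": 0,"dz": 0.1,"fingers": 1},
    {"wx": 0,"wy": 0,"wz": 0,"dx": 0,"dy": 0,"dz": 0.2,"fingers": 1},
    {"wx": 0,"wy": 0,"wz": 0,"dx": 0,"dy": 0,"dz": 0.3,"fingers": 1},
    {"wx": 0,"wy": 0,"wz": 0,"dx": 0,"dy": 0,"dz": 0.4,"fingers": 1},
    {"wx": 0,"wy": 0,"wz": 0,"dx": 0,"dy": 0,"dz": 0.5,"fingers": 1},
    {"wx": 0,"wy": 0,"wz": 0,"dx": 0,"dy": 0,"dz": 0.6,"fingers": 1},
    {"wx": 0,"wy": 0,"wz": 0,"dx": 0,"dy": 0,"dz": 0.7,"fingers": 1},
    {"wx": 0,"wy": 0,"wz": 0,"dx": 0,"dy": 0,"dz": 0.8,"fingers": 1},
    {"wx": 0,"wy": 0,"wz": 0,"dx": 0,"dy": 0,"dz": 0.9,"fingers": 1},
    {"wx": 0,"wy": 0,"wz": 0,"dx": 0,"dy": 0,"dz": 1,"fingers": 1},
  ],
)

```text
clock: 27.6
eef_pos: [429.7, -303.7, 158.1]
eef_rot: [-3.142, -0.0, 0.149]
wrist_force: [-0.7, -0.2, -1.1]
finger_gap: 20.0
finger_force: 39.9
```

>>> servo_tool(
  motion=[
    {"wx": 0,"wy": 0,"wz": 0,"dx": 0,"dy": 0,"dz": 0.06,"fingers": 1},
    {"wx": 0,"wy": 0,"wz": 0,"dx": 0,"dy": 0,"dz": 0.12,"fingers": 1},
    {"wx": 0,"wy": 0,"wz": 0,"dx": 0,"dy": 0,"dz": 0.16,"fingers": 1},
    {"wx": 0,"wy": 0,"wz": 0,"dx": 0,"dy": 0,"dz": 0.19,"fingers": 1},
    {"wx": 0,"wy": 0,"wz": 0,"dx": 0,"dy": 0,"dz": 0.21,"fingers": 1},
    {"wx": 0,"wy": 0,"wz": 0,"dx": 0,"dy": 0,"dz": 0.21,"fingers": 1},
    {"wx": 0,"wy": 0,"wz": 0,"dx": 0,"dy": 0,"dz": 0.21,"fingers": 1},
  ],
)

```text
clock: 28.3
eef_pos: [429.8, -303.7, 138.1]
eef_rot: [3.141, -0.0, 0.149]
wrist_force: [0.2, 0.4, -1.6]
finger_gap: 19.4
finger_force: 39.9
```

Not in contact yet; about 1.5 mm remains.

>>> servo_tool(
  motion=[
    {"wx": 0,"wy": 0,"wz": 0,"dx": 0,"dy": 0,"dz": 0.01,"fingers": 1},
    {"wx": 0,"wy": 0,"wz": 0,"dx": 0,"dy": 0,"dz": 0.015,"fingers": 1},
    {"wx": 0,"wy": 0,"wz": 0,"dx": 0,"dy": 0,"dz": 0.015,"fingers": 1},
    {"wx": 0,"wy": 0,"wz": 0,"dx": 0,"dy": 0,"dz": 0.015,"fingers": 1},
  ],
)

```text
clock: 28.7
eef_pos: [429.7, -303.7, 136.5]
eef_rot: [3.142, -0.0, 0.149]
wrist_force: [-0.2, -0.4, -1.3]
finger_gap: 20.0
finger_force: 39.9
```

>>> servo_tool(
  motion=[
    {"wx": 0,"wy": 0,"wz": 0,"dx": 0,"dy": 0,"dz": 0,"fingers": 0.3},
    {"wx": 0,"wy": 0,"wz": 0,"dx": 0,"dy": 0,"dz": 0,"fingers": 0},
    {"wx": 0,"wy": 0,"wz": 0,"dx": 0,"dy": 0,"dz": 0,"fingers": -0.5},
    {"wx": 0,"wy": 0,"wz": 0,"dx": 0,"dy": 0,"dz": 0,"fingers": -1},
    {"wx": 0,"wy": 0,"wz": 0,"dx": 0,"dy": 0,"dz": 0,"fingers": -1},
    {"wx": 0,"wy": 0,"wz": 0,"dx": 0,"dy": 0,"dz": 0,"fingers": -1},
    {"wx": 0,"wy": 0,"wz": 0,"dx": 0,"dy": 0,"dz": 0,"fingers": -1},
    {"wx": 0,"wy": 0,"wz": 0,"dx": 0,"dy": 0,"dz": 0,"fingers": -1},
  ],
)

```text
clock: 29.5
eef_pos: [429.7, -303.7, 136.4]
eef_rot: [-3.142, -0.0, 0.149]
wrist_force: [0.2, -1.1, -0.6]
finger_gap: 80.4
finger_force: 0.0
```

>>> servo_tool(
  motion=[
    {"wx": 0,"wy": 0,"wz": 0,"dx": 0,"dy": 0,"dz": -0.1,"fingers": -1},
    {"wx": 0,"wy": 0,"wz": 0,"dx": 0,"dy": 0,"dz": -0.25,"fingers": -1},
    {"wx": 0,"wy": 0,"wz": 0,"dx": 0,"dy": 0,"dz": -0.4,"fingers": -1},
    {"wx": 0,"wy": 0,"wz": 0,"dx": 0,"dy": 0,"dz": -0.6,"fingers": -1},
    {"wx": 0,"wy": 0,"wz": 0,"dx": 0,"dy": 0,"dz": -0.8,"fingers": -1},
    {"wx": 0,"wy": 0,"wz": 0,"dx": 0,"dy": 0,"dz": -1,"fingers": -1},
    {"wx": 0,"wy": 0,"wz": 0,"dx": 0,"dy": 0,"dz": -1,"fingers": -1},
    {"wx": 0,"wy": 0,"wz": 0,"dx": 0,"dy": 0,"dz": -1,"fingers": -1},
  ],
)

```text
clock: 30.3
eef_pos: [429.7, -303.6, 236.4]
eef_rot: [3.141, -0.0, 0.149]
wrist_force: [-0.1, 0.2, -0.7]
finger_gap: 94.4
finger_force: 0.0
```

Run:
```python
from h import *
S=camera("scene")
cv2.imwrite("pics/g7.png",S["image"][:,:,::-1])
```

```text
(no output)
```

View pics/g7.png

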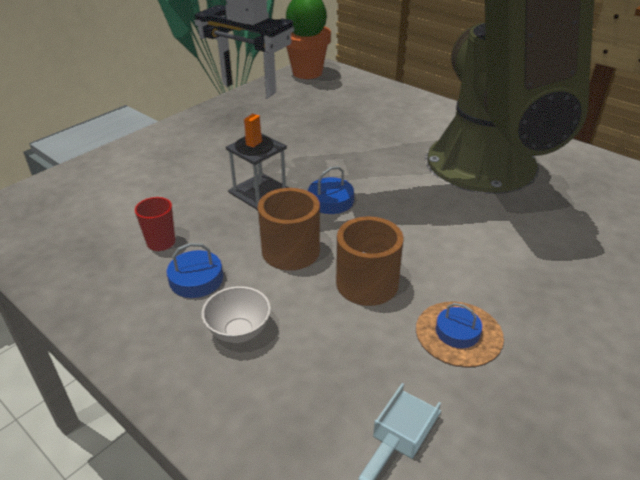

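The hook hangs in its stand at (253,140), the insert stands on the mat at (460,327), and the bystanders haven't moved. Handing in.

```bash
python3 -c "
from cell import *
print(sign_off())"
```

```text
the job is handed in; nothing more can be done
None
```

The job is handed in: the blue insert stands upright in the middle of the cork mat, the hook hangs back in its stand, and the bystanders look unmoved in the last picture; the sign-off gave no verdict.

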